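Check a shaker all round on the sprung inspection turntable

TASK

Check the dark shaker for chips on all sides: set it gently upright in the ring at the middle of the inspection turntable and let go of it with the green mark still at the lens; then turn the platform anticlockwise until the yellow mark, and after it the red mark, points at the lens, stopping for about a second at each. The platform is sprung: ease it slowly all the way back to the green mark, never letting it snap back, and leave the shaker standing upright in the ring. Leave the white shaker, the ramekin and the food pan where they are.

Things in the scene. Friction and masses are not known exactly. Their poses are not given: they have to be found in the camera images.
- dark_shaker: the shaker to check: a round upright dark grey shaker with a rounded white cap, loose, 42 mm in diameter, 84 mm tall (body to 60 mm, then the cap, 40 mm wide), about 0.11 kg. Origin at the centre of its underside, z up. The three things dark shaker, white shaker and ramekin stand in a row about 120 mm apart, in any order.
- white_shaker: a bystander: the same shaker all in white, loose, 42 mm in diameter, 84 mm tall. Origin at the centre of its underside.
- ramekin: a bystander: white ramekin with red sauce, loose, 65 mm in diameter, 37 mm tall. Origin at the centre of its underside.
- food_pan: a bystander: clear open food pan, loose, 162 x 176 x 100 mm. Origin at the centre of its underside. The stand and the pan can be on either side, left or right.
- stand: the inspection stand, fixed to the table: a round grey foot 168 mm across, on which the platform turns, and a black lens head (30 x 50 x 42 mm, its top 101 mm above the table) that stands 129 mm from the platform's axis along the stand's +x axis and looks at the axis. A white pointer lies at the head's foot. Origin on the platform's axis, at table height; x toward the lens head (roughly away from the robot), z up.
- lens (a point): the front of the lens, 109 mm from the platform's axis, 82 mm above the table, fixed to the stand.
- platform_top (a point): the centre of the top face of the round white platform (184 mm across, 10 mm thick, top face 34 mm above the table), on its vertical axis; turns with the platform. A black ring 52 mm across is printed round it. Its x axis points to the green mark. Three coloured radial marks at the edge lie a third of a turn apart: green, and clockwise from it (seen from above) yellow, then red. No recess and no rim.
- handle_top (a point): the top of the upright handle post that turns with the platform: 90 mm above the platform's top face (124 mm above the table), 80 mm from the axis, 60 degrees anticlockwise of the green mark. Steel post 14 mm in diameter with a blue cap 18 mm in diameter over its top 12 mm and a foot 22 mm in diameter, 6 mm high.
- turntable (a joint): the platform's turn in rad, growing anticlockwise seen from above. 0 = home, against its stop, green mark at the lens; 2.094 = yellow mark at the lens; 4.189 = red mark at the lens; it can turn to 4.6. A spring drives it home all the time: about 1 N at the handle at home, growing to about 4.3 N at the red mark; let go, it snaps back at several rad/s. Back-turning faster than 2.5 rad/s (0.2 m/s at the handle) counts as a snap.
Not all that is in view belongs to the job. What is shaped like the dark_shaker but orange is not meant.

How it is judged:
By the outcome, as a careful person would: the job done as asked, in the order asked, and still so for the second after the job is handed in, with the robot touching nothing.
It also fails if it takes over 72 s, if anything falls off the work surface, if the arm or the gripper's body presses on something with over 40 N, if the wrist force passes 120 N, or if a joint passes its speed limit or range.

ROBOT

A 6-joint arm with a two-finger parallel gripper is mounted at the origin on a cart in front of the work surface, level with it; the furniture and walls round the work are solid. World frame = base frame: x ahead of the robot, y to its left, z up, the work surface at z = 0. Lengths are in mm, angles in rad, forces in N, time in s.
With the tool pointing down it reaches from about 325 to 925 mm from the base axis. Payload 3.1 kg.
Tool frame: the origin (TCP) lies at the very end of the fingers, on their centre line; the grasp point (between the pads) lies 19 mm behind it; z points along the fingers, y is the line along which they close (so a half turn about z gives the same grasp; the last joint's range is limited). The gripper opens to 85 mm and grips with 20 to 120 N. Pads are 22 mm wide; open, the fingers measure 114 mm over their backs; the gripper's body (76 mm by 85 mm) begins 54 mm behind the grasp point. The pads swing forward as they close: fully open they stand 13 mm farther back than shut.
Start: joints at [-1.298, 0.217, 1.613, -0, 1.311, -0.112], TCP at [234.63, -579.3, 231.3] pointing down, gripper open.
Joint ranges: [-2.75, 2.75], [-0.78, 2.1], [0.31, 2.55], [-1.13, 4.27], [0.13, 2.63], [-2.58, 2.58]. Speed limits (rad/s): [2.79, 2.79, 3.14, 3.14, 3.14, 3.14].

INTERFACE

Orientations are given as a rotation vector (axis times angle).
In Python, from plant import arm gives the robot as it stands.
- The arm moves only by the tool move_arm, never from a script. Its arguments are lists of equal length, an entry for each row: "xyz": the shift along the tool's x, y, z in units of 30 cm (1.0 is 30 cm), a list of three; "roll": the turn about the tool's z in units of 0.5 rad (1.0 is 0.5 rad). A call has exactly 10 rows; each row is the pose to reach, as a shift and turn from the pose commanded when the call began, along the tool's axes at that moment; what a row does not reach only later rows make up. A row lasts 1/12 s, in which the tool goes at most 41.7 mm and 7.16 degrees, less where a joint would pass 70% of its speed; a pose out of reach is approached as far as the arm can. A call with a number of a shift or a turn outside -1 to 1 is refused whole. A call with a gripper value outside its range is refused whole. "jaw" is the gripper's target within -1 to 1 (shut at 1, half-way at 0, fully open at -1), set as the call begins (left out, the last holds). The fingers move at their own pace and stop on an object; "newtons" is the grip in N (left out, the last holds). Time passes only in rows, so rows that repeat a pose let the fingers close, or fill a call up. It gives the time, the measured TCP pose, the force, the opening and the grip force at its end, in the units of the state.
- arm.get_state(): the state, without advancing time (a new reading comes with each control period).
- arm.read_camera(name): name is "scene" or "top" or "wrist"; returns the picture (384x512x3 uint8, red, green, blue); there is no depth.
- arm.camera_params(name): a dict with "K" (3x3 intrinsics, pixels), "k1" (the pictures are not rectified: a ray, as slopes to the right and down, at radius r is drawn at 1 + k1 r^2 times it, then the intrinsics apply), "world_to_cam" (4x4, takes a point from world to camera coordinates); the wrist camera has in their place "hand_eye" (4x4, takes a point from camera to tool coordinates, whose origin is the TCP and whose axes are the flange's). Camera axes: x right, y down, z forward; pixel columns grow to the right and rows downward; lengths in mm; the calibration is good to about 2 mm. A picture is of the moment at which its call begins: read the wrist's pose just before it. camera_params takes no time and is no camera call.
- arm.job_done(): hands the job in; it is judged then, once.
The state is a dict: "t": time; "joints": joint angles; "qvel": joint speeds; "joint_efforts": joint torques, N m; "tcp_pos": TCP position; "orientation": TCP orientation; "ft_force": force on the tool from outside, world axes, zero at the start; "ft_torque": the same for the moment, N m; "finger_gap": opening from 0.0 (shut) to 1.0 (fully open); "grip_force": force on a finger pad.
Only numpy, scipy, OpenCV 4.12 (cv2) and the standard library are available. Lean on these libraries where they do the work, as an engineer would, in place of code of your own. Each camera call takes 0.05 s, during which the arm holds its last target. There are 200 camera calls.

## Working session

There is one attempt and no reset: what is moved stays moved. The work goes in short steps, Python scripts to look and compute and a tool call to move; the robot and the scene stay as the last step left them, time stands still between calls to the robot, and variables do not carry over. Pictures are saved under pics/ and viewed, at most 10 in all, crops included, and the job is handed in when it is done.

Besides the shell and the picture viewer there is one more tool, called after "Request:" by a JSON object that holds its "op" and its "data". move_arm: Moves the arm, as the interface text tells. Shifts and turns lie within -1 to 1; 1 stands for 30 cm of shift or 0.5 rad of turn. Its arguments: {"type":"object","properties":{"xyz":{"type":"array"},"roll":{"type":"array"},"jaw":{"type":"number"},"newtons":{"type":"number"}},"required":["xyz","roll"]}

```bash
ls; mkdir -p pics; cat > h.py <<'E'
import numpy as np, cv2
from plant import arm
from scipy.spatial.transform import Rotation as R
def ray(name,px,st=None):
    p=arm.camera_params(name);K=np.array(p["K"]);k1=p["k1"]
    d=np.linalg.inv(K)@[px[0],px[1],1.];s=d[:2].copy();u=s.copy()
    for _ in range(30): u=s/(1+k1*(u@u))
    d=np.array([u[0],u[1],1.])
    if "world_to_cam" in p: T=np.linalg.inv(np.array(p["world_to_cam"]))
    else:
        T=np.eye(4);T[:3,:3]=R.from_rotvec(st["orientation"]).as_matrix();T[:3,3]=st["tcp_pos"];T=T@np.array(p["hand_eye"])
    return T[:3,3],T[:3,:3]@d
def onz(name,px,z,st=None):
    o,d=ray(name,px,st);return o+d*(z-o[2])/d[2]
def proj(name,P):
    p=arm.camera_params(name);c=(np.array(p["world_to_cam"])@np.append(P,1))[:3];s=c[:2]/c[2]
    s=s*(1+p["k1"]*(s@s));return (np.array(p["K"])@[s[0],s[1],1])[:2]
E
python3 - <<'E'
from h import *
for n in("scene","top"):
    im=arm.read_camera(n);np.save(n+".npy",im);cv2.imwrite(f"pics/{n}0.png",im[:,:,::-1])
    print(n,arm.camera_params(n))
s=arm.get_state();print(s)
E
```

```text
pics
scene {'K': array([[443.15478997,   0.        , 257.17258634],
       [  0.        , 443.15478997, 189.9855647 ],
       [  0.        ,   0.        ,   1.        ]]), 'k1': 0.005587500100005295, 'world_to_cam': array([[-6.52062963e-01, -7.58159349e-01,  2.87969558e-03,
         3.95431991e+02],
       [-4.50045022e-01,  3.84003712e-01, -8.06226164e-01,
         3.41029750e+02],
       [ 6.10142090e-01, -5.27006214e-01, -5.91600440e-01,
         1.01013201e+03],
       [ 0.00000000e+00,  0.00000000e+00,  0.00000000e+00,
         1.00000000e+00]])}
top {'K': array([[350.90623668,   0.        , 251.204215  ],
       [  0.        , 350.90623668, 182.668606  ],
       [  0.        ,   0.        ,   1.        ]]), 'k1': -0.04999503688793284, 'world_to_cam': array([[ 1.07219735e-02, -9.99822894e-01, -1.54667397e-02,
         2.29570186e+01],
       [-9.97166503e-01, -9.53917237e-03, -7.46188238e-02,
         5.59360181e+02],
       [ 7.44580685e-02,  1.62229758e-02, -9.97092178e-01,
         1.22325610e+03],
       [ 0.00000000e+00,  0.00000000e+00,  0.00000000e+00,
         1.00000000e+00]])}
{'t': 0.1, 'joints': array([-1.29816982e+00,  2.17673636e-01,  1.61482128e+00, -5.47764362e-07,
        1.31131231e+00, -1.12222105e-01]), 'qvel': array([-0.00204976, -0.00307313, -0.00259129, -0.00112467, -0.00057694,
        0.00103399]), 'joint_efforts': array([-9.81519988e-04, -3.98079407e+01, -3.04970849e+01, -1.25618699e-04,
        4.25391408e-03,  8.09416747e-06]), 'tcp_pos': array([ 234.43895427, -578.54677896,  230.07714909]), 'orientation': array([-3.08144312e+00, -6.00373154e-01,  2.79327854e-04]), 'ft_force': array([ 0.84717858, -0.04798642,  0.0017885 ]), 'ft_torque': array([0.01035208, 0.02744063, 0.01722774]), 'grip_force': 0.0, 'finger_gap': 0.9984319724700164}
```

View pics/top0.png

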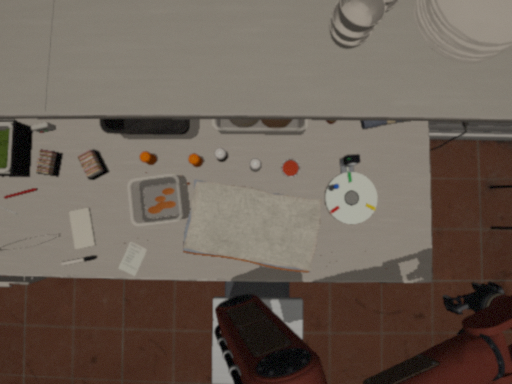

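View pics/scene0.png

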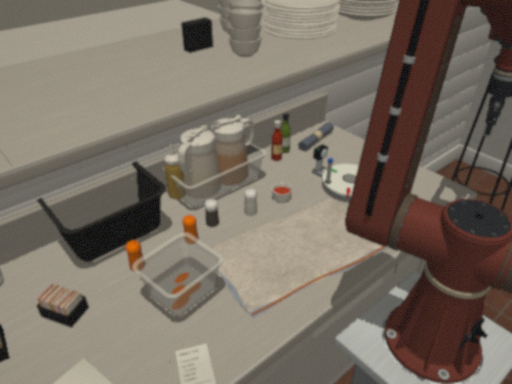

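The top view shows the dark shaker at about (221,154), the white shaker at (255,165), the ramekin at (291,167) and the platform at (352,198). The platform's green mark is at (350,176), its blue handle cap at (334,187), and the lens head at (350,158). The scene view confirms it: the dark shaker is at (211,212) and the white one at (250,202).

```bash
python3 - <<'E'
from h import *
t=np.load("top.npy");s=np.load("scene.npy")
def blobs(im,m,roi,mn=6):
    x0,y0,x1,y1=roi;mm=np.zeros(m.shape,np.uint8);mm[y0:y1,x0:x1]=m[y0:y1,x0:x1]
    n,l,st,c=cv2.connectedComponentsWithStats(mm)
    return [(c[i].round(1).tolist(),st[i].tolist()) for i in range(1,n) if st[i][4]>=mn]
hs=cv2.cvtColor(t,cv2.COLOR_RGB2HSV);H,S,V=[hs[...,i].astype(int) for i in range(3)]
roi=(315,150,390,235)
for n,m in dict(white=(V>170)&(S<40),green=(H>40)&(H<85)&(S>90),blue=(H>95)&(H<130)&(S>70),yellow=(H>20)&(H<35)&(S>100),red=((H<8)|(H>172))&(S>120)).items():
    for c,st in blobs(t,m,roi):
        z=dict(blue=124).get(n,34);print(n,c,st,onz("top",c,z).round(1))
for n,roi in dict(dark=(205,140,236,172),wh=(242,150,270,180),ram=(278,155,305,182)).items():
    for c,st in blobs(t,(V>165)&(S<60),roi): print(n,c,st,onz("top",c,75 if n!="ram" else 37).round(1))
    for c,st in blobs(t,(V<90),roi): print(n,"dk",c,st)
hs=cv2.cvtColor(s,cv2.COLOR_RGB2HSV);V=hs[...,2].astype(int)
for c,st in blobs(s,V<75,(198,192,226,232)): print("scene dark",c,st,onz("scene",c,30).round(1),onz("scene",(c[0],st[1]+st[3]),0).round(1))
cv2.imwrite("pics/z.png",np.hstack([cv2.resize(s[170:250,170:300,::-1],(520,320),interpolation=2),cv2.resize(t[140:230,310:390,::-1],(280,320),interpolation=2)]))
for zz in (84,60):print(zz)
E
```

```text
white [345.0, 202.3] [328, 175, 38, 48, 564] [ 492.5 -300.    34. ]
white [355.0, 177.8] [354, 176, 3, 4, 8] [ 578.8 -336.    34. ]
white [360.0, 176.7] [358, 176, 5, 3, 6] [ 582.8 -353.7   34. ]
white [362.9, 182.2] [359, 180, 8, 6, 15] [ 563.5 -363.7   34. ]
white [371.9, 201.9] [370, 199, 5, 6, 11] [ 494.7 -394.5   34. ]
green [348.2, 158.5] [345, 157, 7, 4, 13] [ 646.9 -312.8   34. ]
green [349.2, 176.6] [348, 173, 3, 8, 16] [ 582.8 -315.6   34. ]
blue [335.5, 186.1] [333, 184, 6, 5, 19] [ 542.9 -246.9  124. ]
yellow [370.3, 206.5] [366, 204, 10, 6, 31] [ 478.6 -388.6   34. ]
red [334.3, 209.1] [331, 207, 7, 5, 17] [ 468.5 -262.4   34. ]
dark [219.3, 152.1] [218, 151, 3, 3, 7] [658.9 138.1  75. ]
dark dk [223.5, 157.9] [218, 152, 10, 10, 38]
wh [254.1, 163.8] [253, 162, 3, 5, 10] [619.6  18.6  75. ]
wh dk [255.5, 169.8] [253, 169, 6, 2, 6]
scene dark [211.9, 218.2] [206, 211, 12, 15, 147] [642.8 145.1  30. ] [643.6 146.7   0. ]
84
60
```

View pics/z.png

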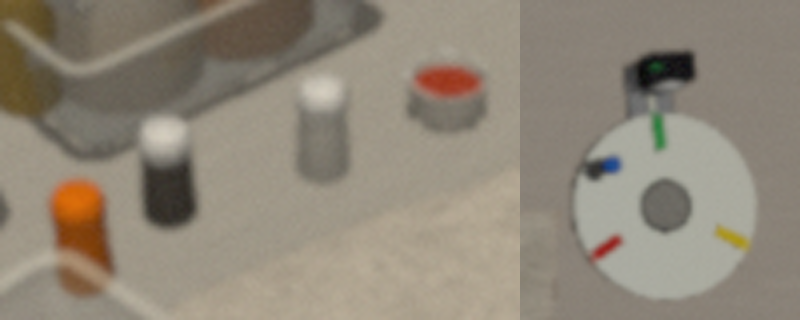

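```bash
cat >> h.py <<'E'
import json,os
# commanded pose [x,y,z,psi]; tool x at yaw psi, tool z down
def cmd(): return np.array(json.load(open("cmd.json")) if os.path.exists("cmd.json") else [234.63,-579.3,231.3,0.385])
def sent(x,y,z,r):
    c=cmd();s,k=np.sin(c[3]),np.cos(c[3])
    n=[c[0]+300*(x*k+y*s),c[1]+300*(x*s-y*k),c[2]-300*z,c[3]-0.5*r];json.dump(n,open("cmd.json","w"));return np.round(n,3)
def units(T,psi=None,c=None):
    c=cmd() if c is None else c;d=np.array(T[:3])-c[:3];s,k=np.sin(c[3]),np.cos(c[3])
    return np.round([(d[0]*k+d[1]*s)/300,(d[0]*s-d[1]*k)/300,-d[2]/300,0 if psi is None else (c[3]-psi)/.5],3)
E
python3 - <<'E'
from h import *
print(arm.camera_params("wrist"))
print("plat",onz("top",(351.6,197.9),34).round(1))
a,d=ray("top",(220.8,154.0));b,e=ray("scene",(211,204.5))
A=np.array([d,-e]).T;k=np.linalg.lstsq(A,b-a,rcond=None)[0];print("cap",a+d*k[0],b+e*k[1])
print(units([560,130,250]))
E
```

```text
{'K': array([[329.30066954,   0.        , 254.76757508],
       [  0.        , 329.30066954, 192.07106814],
       [  0.        ,   0.        ,   1.        ]]), 'k1': -0.0658366503422219, 'hand_eye': array([[-9.18570248e-04, -9.48531541e-01, -3.16681343e-01,
         8.13233030e+01],
       [ 9.99998557e-01, -4.18813182e-04, -1.64617027e-03,
         3.01158449e-01],
       [ 1.42881410e-03, -3.16682398e-01,  9.48530557e-01,
        -1.41398992e+02],
       [ 0.00000000e+00,  0.00000000e+00,  0.00000000e+00,
         1.00000000e+00]])}
plat [ 508.1 -323.3   34. ]
cap [653.41914641 133.48324468  68.42286348] [655.76995884 136.14533894  69.07010694]
[ 1.893 -1.784 -0.062  0.   ]
```

```bash
python3 - <<'E'
from h import *
print(units([430,-300,231]))
E
```

```text
[ 0.953 -0.618  0.001  0.   ]
```

Request:
{"op": "move_arm", "data": {"xyz": [[0.1, -0.06, 0], [0.2, -0.12, 0], [0.3, -0.18, 0], [0.4, -0.24, 0], [0.5, -0.31, 0], [0.6, -0.37, 0], [0.7, -0.43, 0], [0.8, -0.5, 0], [0.9, -0.56, 0], [0.95, -0.62, 0]], "roll": [-0.1, -0.2, -0.3, -0.4, -0.5, -0.6, -0.7, -0.8, -0.9, -1.0], "jaw": -1, "newtons": 20}}

```text
t: 0.93
tcp_pos: [430.7, -297.4, 230.9]
orientation: [-2.836, -1.351, -0.002]
ft_force: [0.1, -0.5, 0.3]
finger_gap: 1.001
grip_force: 0.0
```

```bash
python3 - <<'E'
from h import *
print(sent(.95,-.62,0,-1),arm.get_state()["tcp_pos"],units([600,-40,210]))
E
```

```text
[ 428.914 -299.881  231.3      0.885] [ 430.68194443 -297.37868933  230.89246085] [ 1.032 -0.107  0.071  0.   ]
```

Request:
{"op": "move_arm", "data": {"xyz": [[0.1, -0.01, 0.01], [0.2, -0.02, 0.01], [0.3, -0.03, 0.02], [0.4, -0.04, 0.03], [0.5, -0.05, 0.03], [0.6, -0.06, 0.04], [0.7, -0.07, 0.05], [0.8, -0.08, 0.05], [0.9, -0.09, 0.06], [1.0, -0.1, 0.07]], "roll": [-0.1, -0.2, -0.3, -0.4, -0.5, -0.6, -0.7, -0.8, -0.9, -1.0]}}

```text
t: 1.77
tcp_pos: [596.1, -47.3, 209.8]
orientation: [-2.415, -2.008, 0.001]
ft_force: [0.4, 0.2, 0.3]
finger_gap: 1.001
grip_force: 0.0
```

```bash
python3 - <<'E'
from h import *
print(sent(1,-.1,0.07,-1),arm.get_state()["tcp_pos"],units([652,135,175]))
E
```

```text
[595.683 -48.708 210.3     1.385] [596.14039496 -47.30609915 209.75497598] [0.636 0.071 0.118 0.   ]
```

Request:
{"op": "move_arm", "data": {"xyz": [[0.1, 0.01, 0.01], [0.2, 0.02, 0.03], [0.3, 0.03, 0.05], [0.4, 0.04, 0.07], [0.5, 0.05, 0.09], [0.58, 0.06, 0.11], [0.62, 0.07, 0.12], [0.64, 0.07, 0.12], [0.64, 0.07, 0.12], [0.64, 0.07, 0.12]], "roll": [-0.12, -0.24, -0.36, -0.5, -0.6, -0.7, -0.8, -0.9, -1.0, -1.0]}}

```text
t: 2.6
tcp_pos: [651.4, 136.7, 173.2]
orientation: [-1.843, -2.542, 0.002]
ft_force: [0.9, -0.0, -0.3]
finger_gap: 0.999
grip_force: 0.0
```

```bash
python3 - <<'E'
from h import *
st=arm.get_state();im=arm.read_camera("wrist");np.save("w1.npy",im);cv2.imwrite("pics/w1.png",im[:,:,::-1])
print(sent(.64,.07,0.12,-1),st["tcp_pos"],st["orientation"],st["joints"]);json.dump([list(st["tcp_pos"]),list(st["orientation"])],open("w1.json","w"))
E
```

```text
[651.79  136.108 174.3     1.885] [651.37249406 136.73913109 173.20244419] [-1.84343358e+00 -2.54229105e+00  1.92471575e-03] [ 1.01577204e-01  3.52325060e-01  1.55730108e+00 -5.76606874e-05
  1.23374589e+00 -2.14443081e-01]
```

View pics/w1.png

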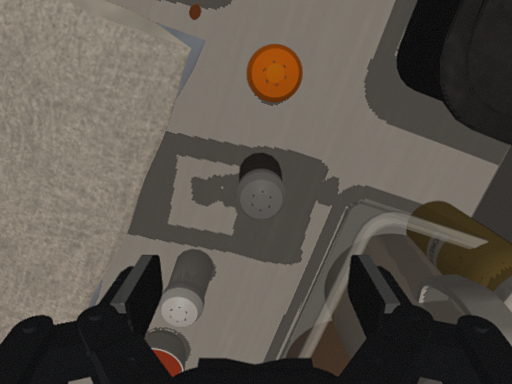

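The dark shaker's cap is at about (262,195), with its holes centred near (263,198). The orange decoy is at (274,72), the white shaker at (182,305), and the rack corner at (345,205), close to the right-hand finger. I'll turn the grasp away from the rack and open the jaw only partway.

```bash
python3 - <<'E'
from h import *
p,o=json.load(open("w1.json"));st=dict(tcp_pos=p,orientation=o);im=np.load("w1.npy")
for px,z in (((263,198),84),((262.5,194),66)): print(onz("wrist",px,z,st).round(1))
g=cv2.cvtColor(im,cv2.COLOR_RGB2GRAY)
sub=g[145:235,220:310];c=cv2.HoughCircles(cv2.medianBlur(sub,3),cv2.HOUGH_GRADIENT,1,20,param1=60,param2=12,minRadius=19,maxRadius=30)
if c is not None:
  for q in c[0][:4]: print(q+[220,145,0],onz("wrist",q[:2]+[220,145],68,st).round(1))
h=(g<45).astype(np.uint8);h[:140]=0;h[235:]=0;h[:,:225]=0;h[:,300:]=0
ys,xs=np.nonzero(h);print(xs.min(),xs.max(),ys.min())
E
```

```text
[656.9 138.4  84. ]
[657.8 135.6  66. ]
[260.5        193.5         24.29999924] [655.9 136.2  68. ]
[261.5        172.5         20.10000038] [651.3 152.7  68. ]
239 281 153
```

```bash
python3 - <<'E'
from h import *
print(units([657,136.7,110]),units([657,136.7,28]))
E
```

```text
[-0.003  0.017  0.214  0.   ] [-0.003  0.017  0.488  0.   ]
```

Request:
{"op": "move_arm", "data": {"xyz": [[0, 0.017, 0.0], [0, 0.017, 0.03], [0, 0.017, 0.06], [0, 0.017, 0.09], [0, 0.017, 0.12], [0, 0.017, 0.15], [0, 0.017, 0.18], [0, 0.017, 0.2], [0, 0.017, 0.22], [0, 0.017, 0.22]], "roll": [-0.12, -0.24, -0.36, -0.5, -0.6, -0.7, -0.8, -0.9, -1.0, -1.0], "jaw": -0.4}}

```text
t: 3.48
tcp_pos: [655.3, 136.9, 106.3]
orientation: [-1.161, -2.916, 0.003]
ft_force: [0.0, -0.2, -0.4]
finger_gap: 0.696
grip_force: 0.0
```

Request:
{"op": "move_arm", "data": {"xyz": [[0, 0, 0.04], [0, 0, 0.08], [0, 0, 0.12], [0, 0, 0.16], [0, 0, 0.2], [0, 0, 0.23], [0, 0, 0.25], [0, 0, 0.265], [0, 0, 0.265], [0, 0, 0.265]], "roll": [0, 0, 0, 0, 0, 0, 0, 0, 0, 0]}}

```text
t: 4.32
tcp_pos: [656.9, 137.7, 28.8]
orientation: [1.161, 2.919, 0.0]
ft_force: [-0.1, -0.8, 0.4]
finger_gap: 0.7
grip_force: 0.0
```

Request:
{"op": "move_arm", "data": {"xyz": [[0, 0, 0], [0, 0, 0], [0, 0, 0], [0, 0, 0], [0, 0, 0], [0, 0, 0], [0, 0, 0], [0, 0, 0], [0, 0, 0], [0, 0, 0]], "roll": [0, 0, 0, 0, 0, 0, 0, 0, 0, 0], "jaw": 1, "newtons": 25}}

```text
t: 5.15
tcp_pos: [657.7, 137.7, 29.9]
orientation: [1.16, 2.918, 0.001]
ft_force: [-0.8, -0.5, 5.1]
finger_gap: 0.486
grip_force: 25.8
```

```bash
python3 - <<'E'
from h import *
sent(0,.017,.22,-1);print(sent(0,0,.265,0))
s=arm.get_state();print(s["tcp_pos"],s["ft_force"],s["finger_gap"],s["grip_force"],s["joints"])
print(units([645,110,140]))
E
```

```text
[656.64  137.685  28.8     2.385]
[657.71551425 137.68906918  29.91960213] [-0.76192852 -0.50735118  5.08832904] 0.4858636360270722 25.7938215136528 [ 1.02025113e-01  5.31994363e-01  1.60656348e+00 -5.48583370e-05
  1.00109998e+00 -7.11987862e-01]
[-0.035 -0.094 -0.371  0.   ]
```

Request:
{"op": "move_arm", "data": {"xyz": [[0, 0, -0.01], [0, 0, -0.04], [0, 0, -0.09], [0, 0, -0.15], [0, 0, -0.22], [0, 0, -0.3], [0, 0, -0.38], [0, 0, -0.45], [0, 0, -0.5], [0, 0, -0.53]], "roll": [0, 0, 0, 0, 0, 0.05, 0.1, 0.15, 0.2, 0.2]}}

```text
t: 5.98
tcp_pos: [658.1, 137.8, 191.9]
orientation: [1.304, 2.854, 0.004]
ft_force: [-0.0, 0.4, -0.0]
finger_gap: 0.482
grip_force: 25.5
```

```bash
python3 - <<'E'
from h import *
print(sent(0,0,-.53,.2));s=arm.get_state();print(s["tcp_pos"],s["finger_gap"],s["grip_force"])
print(units([600,-30,190]),units([509,-322.5,190]))
E
```

```text
[656.64  137.685 187.8     2.285]
[658.10418874 137.81703923 191.92542901] 0.48172020700732027 25.470774471759796
[-0.299 -0.509 -0.007  0.   ] [-0.837 -1.377 -0.007  0.   ]
```

Request:
{"op": "move_arm", "data": {"xyz": [[-0.01, -0.02, 0], [-0.03, -0.05, 0], [-0.06, -0.1, 0], [-0.09, -0.16, 0], [-0.13, -0.22, 0], [-0.17, -0.28, 0], [-0.21, -0.35, 0], [-0.25, -0.42, 0], [-0.29, -0.48, 0], [-0.33, -0.55, 0]], "roll": [0.05, 0.15, 0.25, 0.35, 0.45, 0.55, 0.65, 0.75, 0.85, 0.95]}}

```text
t: 6.82
tcp_pos: [595.2, -46.3, 186.1]
orientation: [-1.943, -2.465, 0.002]
ft_force: [0.1, 0.8, -0.6]
finger_gap: 0.484
grip_force: 25.5
```

```bash
python3 - <<'E'
from h import *
print(sent(-.33,-.55,0,.95));s=arm.get_state();print(s["tcp_pos"],s["finger_gap"])
print(units([509,-322.5,190]))
E
```

```text
[596.81  -45.199 187.8     1.81 ]
[595.15059065 -46.28943627 186.13122997] 0.48438086736965036
[-0.829 -0.503 -0.007  0.   ]
```

Request:
{"op": "move_arm", "data": {"xyz": [[-0.09, -0.06, 0], [-0.19, -0.12, 0], [-0.29, -0.18, 0], [-0.39, -0.24, 0], [-0.5, -0.3, 0], [-0.6, -0.36, 0], [-0.69, -0.42, 0], [-0.76, -0.46, 0], [-0.81, -0.49, 0], [-0.83, -0.5, 0]], "roll": [0.1, 0.2, 0.3, 0.4, 0.5, 0.6, 0.7, 0.8, 0.9, 1.0]}}

```text
t: 7.65
tcp_pos: [507.6, -325.1, 186.1]
orientation: [-2.496, -1.905, 0.003]
ft_force: [-0.3, -0.3, -0.6]
finger_gap: 0.485
grip_force: 25.5
```

Request:
{"op": "move_arm", "data": {"xyz": [[0, 0, 0], [0, 0, 0], [0, 0, 0], [0, 0, 0], [0, 0, 0], [0, 0, 0], [0, 0, 0], [0, 0, 0], [0, 0, 0], [0, 0, 0]], "roll": [0.1, 0.2, 0.3, 0.35, 0.35, 0.35, 0.35, 0.35, 0.35, 0.35]}}

```text
t: 8.48
tcp_pos: [510.2, -322.7, 187.8]
orientation: [2.649, 1.689, 0.0]
ft_force: [-0.1, 1.0, -0.8]
finger_gap: 0.479
grip_force: 25.5
```

```bash
python3 - <<'E'
from h import *
sent(-.83,-.5,0,1);print(sent(0,0,0,.35));s=arm.get_state();print(s["tcp_pos"],s["orientation"],s["finger_gap"],s["joints"])
im=arm.read_camera("wrist");np.save("w2.npy",im);cv2.imwrite("pics/w2.png",im[:,:,::-1]);json.dump([list(s["tcp_pos"]),list(s["orientation"])],open("w2.json","w"))
E
```

```text
[ 510.076 -322.649  187.8      1.135]
[ 510.16948465 -322.66123925  187.8216992 ] [2.64896533e+00 1.68883497e+00 1.47806659e-05] 0.4789869424727753 [-6.80163057e-01  2.11688615e-01  1.70418391e+00 -1.32592904e-05
  1.22565322e+00 -2.44501685e-01]
```

View pics/w2.png

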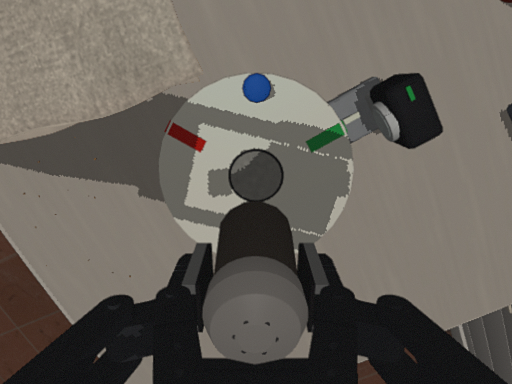

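The wrist view shows the printed ring at about (256,175), the blue handle cap at (257,87), the green mark at (325,138) and the red mark at (187,137). The held shaker hangs straight.

```bash
python3 - <<'E'
from h import *
p,o=json.load(open("w2.json"));st=dict(tcp_pos=p,orientation=o);im=np.load("w2.npy")
hs=cv2.cvtColor(im,cv2.COLOR_RGB2HSV);H,S,V=[hs[...,i].astype(int) for i in range(3)]
def big(m,y0=0,y1=240,x0=130,x1=370):
    k=np.zeros(m.shape,np.uint8);k[y0:y1,x0:x1]=m[y0:y1,x0:x1];n,l,s,c=cv2.connectedComponentsWithStats(k);i=1+np.argmax(s[1:,4]);return c[i],s[i]
for n,m,z in(("g",(H>45)&(H<80)&(S>110),34),("r",((H<8)|(H>172))&(S>110),34),("b",(H>100)&(H<130)&(S>110),122)):
    c,s=big(m);print(n,c.round(1),s,onz("wrist",c,z,st).round(1))
g=cv2.cvtColor(im,cv2.COLOR_RGB2GRAY)
c=cv2.HoughCircles(g[130:215,210:300],cv2.HOUGH_GRADIENT,1,30,param1=80,param2=12,minRadius=22,maxRadius=32)
print(c); q=c[0][0][:2]+[210,130];print(onz("wrist",q,34,st).round(1))
E
```

```text
g [324.8 137.4] [307 124  37  28 454] [ 581.8 -317.7   34. ]
r [186.3 137. ] [168 123  38  29 475] [ 469.  -264.8   34. ]
b [256.4  87.4] [243  73  28  29 616] [ 544.2 -251.7  122. ]
[[[46.5 44.5 26.7]]]
[ 511.5 -323.2   34. ]
```

```bash
python3 - <<'E'
from h import *
p,o=json.load(open("w2.json"));st=dict(tcp_pos=p,orientation=o)
print(onz("wrist",(257,337.5),p[2]+54,st).round(1), units([510.4,-323.5,64.5]))
E
```

```text
[ 511.3 -322.   241.8] [-0.002  0.002  0.411  0.   ]
```

Request:
{"op": "move_arm", "data": {"xyz": [[-0.004, 0.002, 0.03], [-0.004, 0.002, 0.08], [-0.004, 0.002, 0.14], [-0.004, 0.002, 0.2], [-0.004, 0.002, 0.26], [-0.004, 0.002, 0.31], [-0.004, 0.002, 0.35], [-0.004, 0.002, 0.37], [-0.004, 0.002, 0.38], [-0.004, 0.002, 0.38]], "roll": [0, 0, 0, 0, 0, 0, 0, 0, 0, 0]}}

```text
t: 9.37
tcp_pos: [510.0, -323.9, 73.2]
orientation: [-2.649, -1.688, 0.0]
ft_force: [1.1, 1.1, -1.3]
finger_gap: 0.484
grip_force: 25.5
```

Request:
{"op": "move_arm", "data": {"xyz": [[0, 0, 0], [0, 0, 0.005], [0, 0, 0.01], [0, 0, 0.015], [0, 0, 0.02], [0, 0, 0.025], [0, 0, 0.03], [0, 0, 0.03], [0, 0, 0.03], [0, 0, 0.03]], "roll": [0, 0, 0, 0, 0, 0, 0, 0, 0, 0]}}

```text
t: 10.2
tcp_pos: [510.2, -324.1, 64.8]
orientation: [-2.649, -1.688, 0.0]
ft_force: [-0.2, 0.1, -0.1]
finger_gap: 0.482
grip_force: 25.5
```

Not touching yet, so I'll go down in fine steps.

Request:
{"op": "move_arm", "data": {"xyz": [[0, 0, 0.001], [0, 0, 0.002], [0, 0, 0.003], [0, 0, 0.004], [0, 0, 0.005], [0, 0, 0.005], [0, 0, 0.005], [0, 0, 0.005], [0, 0, 0.005], [0, 0, 0.005]], "roll": [0, 0, 0, 0, 0, 0, 0, 0, 0, 0]}}

```text
t: 11.03
tcp_pos: [510.3, -324.1, 63.9]
orientation: [2.649, 1.688, -0.0]
ft_force: [-1.6, 1.6, 5.6]
finger_gap: 0.486
grip_force: 25.8
```

Request:
{"op": "move_arm", "data": {"xyz": [[0, 0, 0], [0, 0, 0], [0, 0, 0], [0, 0, 0], [0, 0, 0], [0, 0, 0], [0, 0, 0], [0, 0, 0], [0, 0, 0], [0, 0, 0]], "roll": [0, 0, 0, 0, 0, 0, 0, 0, 0, 0], "jaw": -0.3}}

```text
t: 11.87
tcp_pos: [510.2, -324.1, 63.3]
orientation: [2.649, 1.688, 0.0]
ft_force: [0.6, 0.4, 0.6]
finger_gap: 0.648
grip_force: 0.0
```

Request:
{"op": "move_arm", "data": {"xyz": [[0, 0, -0.01], [0, 0, -0.04], [0, 0, -0.08], [0, 0, -0.13], [0, 0, -0.18], [0, 0, -0.24], [0, 0, -0.3], [0, 0, -0.35], [0, 0, -0.39], [0, 0, -0.4]], "roll": [0, 0, 0, 0, 0, 0.05, 0.15, 0.25, 0.35, 0.45]}}

```text
t: 12.7
tcp_pos: [512.0, -325.5, 188.4]
orientation: [2.818, 1.374, 0.005]
ft_force: [0.0, 0.5, -0.3]
finger_gap: 0.647
grip_force: 0.0
```

```bash
python3 - <<'E'
from h import *
sent(-.004,.002,.38,0);sent(0,0,.035,0);print(sent(0,0,-.4,.45));s=arm.get_state();print(s["t"],s["tcp_pos"],s["orientation"],s["finger_gap"],s["joints"])
im=arm.read_camera("wrist");cv2.imwrite("pics/w3.png",im[:,:,::-1])
E
```

```text
[ 510.114 -323.99   183.3      0.91 ]
12.7 [ 512.03799757 -325.48594021  188.37289523] [2.81776118 1.37412653 0.00488074] 0.6471003459980762 [-6.81878800e-01  2.12984824e-01  1.70156447e+00  3.27738970e-05
  1.21972367e+00 -1.85573756e-02]
```

View pics/w3.png

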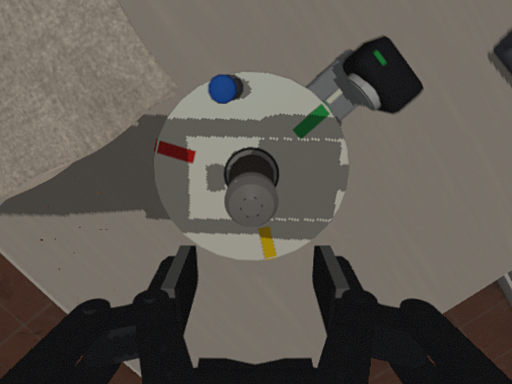

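The shaker stands upright inside the ring, with the cap at (252,200) and the ring at (252,172). The green mark is still at the lens, and the blue handle cap is at (222,88). Next is the handle. The wrist has to be wound to one end of its range first, so it can turn along with the platform.

```bash
python3 - <<'E'
from h import *
print(units([544.1,-251.6,183]))
E
```

```text
[ 0.26  -0.059  0.001  0.   ]
```

Request:
{"op": "move_arm", "data": {"xyz": [[0.03, -0.006, 0], [0.06, -0.012, 0], [0.09, -0.02, 0], [0.12, -0.03, 0], [0.15, -0.035, 0], [0.18, -0.04, 0], [0.21, -0.05, 0], [0.24, -0.055, 0], [0.26, -0.059, 0], [0.26, -0.059, 0]], "roll": [0.1, 0.2, 0.3, 0.4, 0.5, 0.6, 0.7, 0.8, 0.9, 1.0]}}

```text
t: 13.58
tcp_pos: [544.6, -250.5, 184.1]
orientation: [-3.076, -0.639, -0.001]
ft_force: [-0.3, 0.3, -0.5]
finger_gap: 0.649
grip_force: 0.0
```

Request:
{"op": "move_arm", "data": {"xyz": [[0, 0, 0], [0, 0, 0], [0, 0, 0], [0, 0, 0], [0, 0, 0], [0, 0, 0], [0, 0, 0], [0, 0, 0], [0, 0, 0], [0, 0, 0]], "roll": [0.1, 0.2, 0.3, 0.4, 0.5, 0.6, 0.7, 0.8, 0.9, 1.0]}}

```text
t: 14.42
tcp_pos: [544.2, -251.6, 184.1]
orientation: [3.138, -0.144, 0.001]
ft_force: [-0.8, -0.4, -0.4]
finger_gap: 0.652
grip_force: 0.0
```

Request:
{"op": "move_arm", "data": {"xyz": [[0, 0, 0], [0, 0, 0], [0, 0, 0], [0, 0, 0], [0, 0, 0], [0, 0, 0], [0, 0, 0], [0, 0, 0], [0, 0, 0], [0, 0, 0]], "roll": [0.1, 0.2, 0.3, 0.4, 0.5, 0.6, 0.7, 0.8, 0.9, 1.0]}}

```text
t: 15.25
tcp_pos: [544.1, -251.6, 184.1]
orientation: [3.005, -0.916, 0.001]
ft_force: [-0.1, 0.2, 0.2]
finger_gap: 0.648
grip_force: 0.0
```

Request:
{"op": "move_arm", "data": {"xyz": [[0, 0, 0], [0, 0, 0], [0, 0, 0], [0, 0, 0], [0, 0, 0], [0, 0, 0], [0, 0, 0], [0, 0, 0], [0, 0, 0], [0, 0, 0]], "roll": [0.1, 0.2, 0.3, 0.4, 0.5, 0.6, 0.7, 0.8, 0.9, 1.0]}}

```text
t: 16.08
tcp_pos: [544.1, -251.6, 184.1]
orientation: [-2.685, 1.631, -0.001]
ft_force: [-0.7, 0.0, -0.8]
finger_gap: 0.649
grip_force: 0.0
```

Request:
{"op": "move_arm", "data": {"xyz": [[0, 0, 0], [0, 0, 0], [0, 0, 0], [0, 0, 0], [0, 0, 0], [0, 0, 0], [0, 0, 0], [0, 0, 0], [0, 0, 0], [0, 0, 0]], "roll": [0.1, 0.2, 0.3, 0.4, 0.5, 0.6, 0.7, 0.7, 0.7, 0.7]}}

```text
t: 16.92
tcp_pos: [544.2, -251.6, 183.8]
orientation: [-2.363, 2.07, -0.001]
ft_force: [0.1, 0.0, 0.0]
finger_gap: 0.649
grip_force: 0.0
```

```bash
python3 - <<'E'
from h import *
sent(.26,-.059,0,1);print(sent(0,0,0,3.7));s=arm.get_state();print(s["t"],s["tcp_pos"],s["orientation"],s["joints"])
im=arm.read_camera("wrist");cv2.imwrite("pics/w4.png",im[:,:,::-1])
hs=cv2.cvtColor(im,cv2.COLOR_RGB2HSV);H,S,V=[hs[...,i].astype(int) for i in range(3)]
m=((H>100)&(H<130)&(S>110)).astype(np.uint8);n,l,a,c=cv2.connectedComponentsWithStats(m);i=1+np.argmax(a[1:,4])
print(c[i],a[i],onz("wrist",c[i],121,s).round(1))
E
```

```text
[ 544.012 -251.545  183.3     -1.44 ]
16.9167 [ 544.15062769 -251.64342074  183.76081147] [-2.36308450e+00  2.06997922e+00 -8.37712535e-04] [-5.50191364e-01  2.07032942e-01  1.71778831e+00  8.19385468e-06
  1.21622904e+00  2.45935465e+00]
[254.80492424 208.53219697] [243 196  25  26 528] [ 544.4 -253.4  121. ]
```

View pics/w4.png

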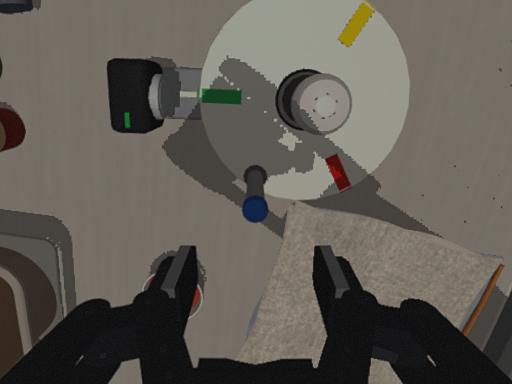

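The blue cap is at (255,208) and projects to (544.4,-253.4), close to directly under the fingers. I'll go down and grip the post.

Request:
{"op": "move_arm", "data": {"xyz": [[0.002, 0, 0.03], [0.002, 0, 0.08], [0.002, 0, 0.13], [0.002, 0, 0.18], [0.002, 0, 0.23], [0.002, 0, 0.28], [0.002, 0, 0.33], [0.002, 0, 0.36], [0.002, 0, 0.375], [0.002, 0, 0.375]], "roll": [0, 0, 0, 0, 0, 0, 0, 0, 0, 0]}}

```text
t: 17.8
tcp_pos: [543.1, -251.6, 69.1]
orientation: [2.362, -2.071, -0.005]
ft_force: [-0.7, -0.3, 0.1]
finger_gap: 0.648
grip_force: 0.0
```

Request:
{"op": "move_arm", "data": {"xyz": [[0, 0, 0], [0, 0, 0], [0, 0, 0], [0, 0, 0], [0, 0, 0], [0, 0, 0], [0, 0, 0], [0, 0, 0], [0, 0, 0], [0, 0, 0]], "roll": [0, 0, 0, 0, 0, 0, 0, 0, 0, 0], "jaw": 1, "newtons": 25}}

```text
t: 18.63
tcp_pos: [544.5, -252.7, 72.0]
orientation: [2.362, -2.071, 0.002]
ft_force: [-3.2, -1.0, 5.5]
finger_gap: 0.162
grip_force: 24.5
```

```bash
python3 - <<'E'
from h import *
print(sent(.002,0,.375,0));s=arm.get_state();print(s["t"],s["tcp_pos"],s["ft_force"],s["finger_gap"]*85,s["grip_force"])
# arc table: 10 rows about axis, each call turning D from angle a
A=np.array([510.3,-323.6])
def arc(D,n=10):
    c=cmd();r=[]
    v=c[:2]-A
    for i in range(1,n+1):
        f=D*i/n;q=A+R.from_euler("z",f).as_matrix()[:2,:2]@v
        r.append(units([*q,c[2]])[:2].tolist()+[0,round(-f/.5,3)])
    return r
for x in arc(.5):print(x)
E
```

```text
[ 544.09 -252.14   70.8    -1.44]
18.6333 [ 544.54922365 -252.73612243   72.01687661] [-3.20014648 -1.035095    5.4991849 ] 13.756710821325363 24.54255200922489
[-0.007, 0.011, 0, -0.1]
[-0.013, 0.023, 0, -0.2]
[-0.019, 0.035, 0, -0.3]
[-0.024, 0.047, 0, -0.4]
[-0.028, 0.059, 0, -0.5]
[-0.032, 0.072, 0, -0.6]
[-0.036, 0.085, 0, -0.7]
[-0.038, 0.098, 0, -0.8]
[-0.04, 0.111, 0, -0.9]
[-0.041, 0.124, 0, -1.0]
```

Request:
{"op": "move_arm", "data": {"xyz": [[-0.007, 0.011, 0], [-0.013, 0.023, 0], [-0.019, 0.035, 0], [-0.024, 0.047, 0], [-0.028, 0.059, 0], [-0.032, 0.072, 0], [-0.036, 0.085, 0], [-0.038, 0.098, 0], [-0.04, 0.111, 0], [-0.041, 0.124, 0]], "roll": [-0.1, -0.2, -0.3, -0.4, -0.5, -0.6, -0.7, -0.8, -0.9, -1.0]}}

```text
t: 19.47
tcp_pos: [506.9, -245.0, 72.0]
orientation: [-2.801, 1.42, -0.005]
ft_force: [0.0, 1.6, 3.3]
finger_gap: 0.159
grip_force: 24.8
```

```bash
cat >> h.py <<'E'
def ang(p): return (np.arctan2(p[1]+323.6,p[0]-510.3)-1.132)%(2*np.pi)
def rep(*calls):
    for c in calls: n=sent(*c)
    s=arm.get_state();p=s["tcp_pos"];print(n,s["t"],p.round(1),"F",s["ft_force"].round(1),"T",s["ft_torque"].round(2),"gap",s["finger_gap"].round(3),"ang cmd",ang(n).round(3),"meas",ang(p).round(3),"r",np.hypot(p[0]-510.3,p[1]+323.6).round(1),"j6",s["joints"][5].round(2))
E
python3 -c "
from h import *
rep((-.041,.124,0,-1))"
```

```text
Traceback (most recent call last):
  File "h.py", line 30, in rep
    s=arm.get_state();p=s["tcp_pos"];print(n,s["t"],p.round(1),"F",s["ft_force"].round(1),"T",s["ft_torque"].round(2),"gap",s["finger_gap"].round(3),"ang cmd",ang(n).round(3),"meas",ang(p).round(3),"r",np.hypot(p[0]-510.3,p[1]+323.6).round(1),"j6",s["joints"][5].round(2))
                                                                                                                            ^^^^^^^^^^^^^^^^^^^^^
AttributeError: 'float' object has no attribute 'round'
```

Forces are small, so I'll carry on with the same arc.

Request:
{"op": "move_arm", "data": {"xyz": [[-0.007, 0.011, 0], [-0.013, 0.023, 0], [-0.019, 0.035, 0], [-0.024, 0.047, 0], [-0.028, 0.059, 0], [-0.032, 0.072, 0], [-0.036, 0.085, 0], [-0.038, 0.098, 0], [-0.04, 0.111, 0], [-0.041, 0.124, 0]], "roll": [-0.1, -0.2, -0.3, -0.4, -0.5, -0.6, -0.7, -0.8, -0.9, -1.0]}}

```text
t: 20.3
tcp_pos: [469.3, -256.4, 72.0]
orientation: [-3.065, 0.683, -0.003]
ft_force: [-0.5, 3.6, 6.2]
finger_gap: 0.158
grip_force: 24.8
```

```bash
sed -i 's/s\["finger_gap"\].round(3)/round(s["finger_gap"],3)/' h.py
python3 -c "
from h import *
rep((-.041,.124,0,-1))"
```

```text
[ 4.68308e+02 -2.56804e+02  7.08000e+01 -4.40000e-01] 20.3 [ 469.3 -256.4   72. ] F [-0.5  3.6  6.2] T [ 0.45  0.19 -0.13] gap 0.158 ang cmd 1.0 meas 0.987 r 78.7 j6 1.38
```

Request:
{"op": "move_arm", "data": {"xyz": [[-0.007, 0.011, 0], [-0.013, 0.023, 0], [-0.019, 0.035, 0], [-0.024, 0.047, 0], [-0.028, 0.059, 0], [-0.032, 0.072, 0], [-0.036, 0.085, 0], [-0.038, 0.098, 0], [-0.04, 0.111, 0], [-0.041, 0.124, 0]], "roll": [-0.1, -0.2, -0.3, -0.4, -0.5, -0.6, -0.7, -0.8, -0.9, -1.0]}}

```text
t: 21.13
tcp_pos: [441.6, -284.7, 72.0]
orientation: [-3.139, -0.097, -0.001]
ft_force: [-1.8, 4.1, 8.6]
finger_gap: 0.157
grip_force: 25.0
```

Request:
{"op": "move_arm", "data": {"xyz": [[-0.007, 0.011, 0], [-0.013, 0.023, 0], [-0.019, 0.035, 0], [-0.024, 0.047, 0], [-0.028, 0.059, 0], [-0.032, 0.072, 0], [-0.036, 0.085, 0], [-0.038, 0.098, 0], [-0.04, 0.111, 0], [-0.041, 0.124, 0]], "roll": [-0.1, -0.2, -0.3, -0.4, -0.5, -0.6, -0.7, -0.8, -0.9, -1.0]}}

```text
t: 21.97
tcp_pos: [431.1, -322.8, 71.9]
orientation: [-3.017, -0.871, 0.001]
ft_force: [-4.9, 3.2, 9.3]
finger_gap: 0.161
grip_force: 25.1
```

Request:
{"op": "move_arm", "data": {"xyz": [[-0.007, 0.011, 0], [-0.013, 0.022, 0], [-0.013, 0.022, 0], [-0.013, 0.022, 0], [-0.013, 0.022, 0], [-0.013, 0.022, 0], [-0.013, 0.022, 0], [-0.013, 0.022, 0], [-0.013, 0.022, 0], [-0.013, 0.022, 0]], "roll": [-0.1, -0.19, -0.19, -0.19, -0.19, -0.19, -0.19, -0.19, -0.19, -0.19]}}

```text
t: 22.8
tcp_pos: [431.3, -330.6, 72.0]
orientation: [-2.974, -1.01, 0.001]
ft_force: [-4.4, 2.8, 8.7]
finger_gap: 0.16
grip_force: 25.1
```

```bash
python3 - <<'E'
from h import *
rep((-.041,.124,0,-1),(-.041,.124,0,-1),(-.013,.022,0,-.19))
t=arm.read_camera("top");cv2.imwrite("pics/t5.png",cv2.resize(t[140:230,300:400,::-1],None,fx=5,fy=5,interpolation=2))
s=arm.get_state();w=arm.read_camera("wrist")
hs=cv2.cvtColor(w,cv2.COLOR_RGB2HSV);H,S,V=[hs[...,i].astype(int) for i in range(3)]
print("lens dir from stand: home green",np.arctan2(-317.7+323.6,581.8-510.3))
for n,m in(("g",(H>45)&(H<80)&(S>110)),("r",((H<8)|(H>172))&(S>110)),("y",(H>20)&(H<34)&(S>110))):
    k,l,a,c=cv2.connectedComponentsWithStats(m.astype(np.uint8))
    for i in range(1,k):
        if a[i,4]>80:
            q=onz("wrist",c[i],34,s);print(n,c[i].round(),a[i,4],q.round(1),np.hypot(q[0]-510.3,q[1]+323.6).round(1),np.arctan2(q[1]+323.6,q[0]-510.3).round(3))
E
```

```text
[ 431.489 -330.756   70.8      0.655] 22.8 [ 431.3 -330.6   72. ] F [-4.4  2.8  8.7] T [0.32 0.55 0.01] gap 0.16 ang cmd 2.1 meas 2.097 r 79.3 j6 0.13
lens dir from stand: home green 0.0823309530982987
g [201. 106.] 1389 [ 469.1 -265.3   34. ] 71.4 2.186
r [381. 221.] 1000 [ 480.  -388.5   34. ] 71.6 -2.008
y [407.  10.] 583 [ 570.8 -319.5   34. ] 60.6 0.067
```

View pics/t5.png

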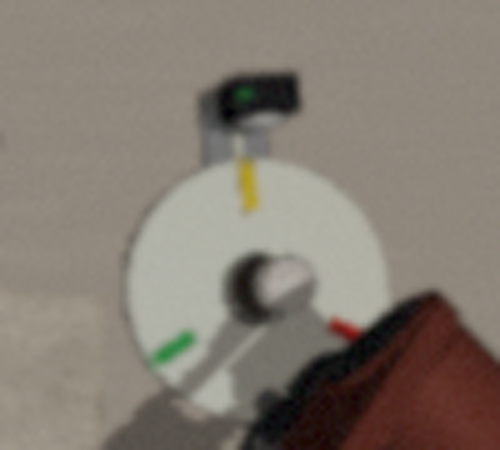

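The yellow mark points at the lens and the shaker stands in the ring. I'll hold there a little longer, then go on to red.

Request:
{"op": "move_arm", "data": {"xyz": [[0, 0, 0], [0, 0, 0], [0, 0, 0], [0, 0, 0], [0, 0, 0], [0, 0, 0], [-0.007, 0.011, 0], [-0.013, 0.023, 0], [-0.019, 0.035, 0], [-0.024, 0.047, 0]], "roll": [0, 0, 0, 0, 0, 0, -0.1, -0.2, -0.3, -0.4]}}

```text
t: 23.73
tcp_pos: [434.2, -346.2, 72.0]
orientation: [-2.856, -1.306, 0.001]
ft_force: [-3.8, 2.2, 8.5]
finger_gap: 0.163
grip_force: 25.1
```

Request:
{"op": "move_arm", "data": {"xyz": [[-0.007, 0.011, 0], [-0.013, 0.023, 0], [-0.019, 0.035, 0], [-0.024, 0.047, 0], [-0.028, 0.059, 0], [-0.032, 0.072, 0], [-0.036, 0.085, 0], [-0.038, 0.098, 0], [-0.04, 0.111, 0], [-0.041, 0.124, 0]], "roll": [-0.1, -0.2, -0.3, -0.4, -0.5, -0.6, -0.7, -0.8, -0.9, -1.0]}}

```text
t: 24.57
tcp_pos: [454.2, -380.2, 72.0]
orientation: [-2.445, -1.972, 0.001]
ft_force: [-4.1, 1.5, 8.2]
finger_gap: 0.161
grip_force: 25.0
```

Request:
{"op": "move_arm", "data": {"xyz": [[-0.007, 0.011, 0], [-0.013, 0.023, 0], [-0.019, 0.035, 0], [-0.024, 0.047, 0], [-0.028, 0.059, 0], [-0.032, 0.072, 0], [-0.036, 0.085, 0], [-0.038, 0.098, 0], [-0.04, 0.111, 0], [-0.041, 0.124, 0]], "roll": [-0.1, -0.2, -0.3, -0.4, -0.5, -0.6, -0.7, -0.8, -0.9, -1.0]}}

```text
t: 25.4
tcp_pos: [487.8, -400.2, 72.0]
orientation: [-1.881, -2.515, 0.001]
ft_force: [-4.4, 1.0, 8.4]
finger_gap: 0.158
grip_force: 25.0
```

```bash
python3 - <<'E'
from h import *
rep((-.024,.047,0,-.4),(-.041,.124,0,-1),(-.041,.124,0,-1))
E
```

```text
[ 488.07  -399.996   70.8      1.855] 25.4 [ 487.8 -400.2   72. ] F [-4.4  1.   8.4] T [0.25 0.6  0.04] gap 0.158 ang cmd 3.297 meas 3.295 r 79.8 j6 -1.08
```

Request:
{"op": "move_arm", "data": {"xyz": [[-0.007, 0.011, 0], [-0.013, 0.023, 0], [-0.019, 0.035, 0], [-0.024, 0.047, 0], [-0.028, 0.059, 0], [-0.032, 0.072, 0], [-0.036, 0.085, 0], [-0.038, 0.098, 0], [-0.04, 0.111, 0], [-0.041, 0.124, 0]], "roll": [-0.1, -0.2, -0.3, -0.4, -0.5, -0.6, -0.7, -0.8, -0.9, -1.0]}}

```text
t: 26.23
tcp_pos: [526.8, -401.7, 72.0]
orientation: [-1.2, -2.902, 0.001]
ft_force: [-4.8, 0.8, 7.1]
finger_gap: 0.164
grip_force: 24.9
```

Request:
{"op": "move_arm", "data": {"xyz": [[-0.007, 0.011, 0], [-0.013, 0.023, 0], [-0.019, 0.035, 0], [-0.024, 0.047, 0], [-0.028, 0.059, 0], [-0.032, 0.072, 0], [-0.036, 0.085, 0], [-0.038, 0.096, 0], [-0.038, 0.096, 0], [-0.038, 0.096, 0]], "roll": [-0.1, -0.2, -0.3, -0.4, -0.5, -0.6, -0.7, -0.79, -0.79, -0.79]}}

```text
t: 27.07
tcp_pos: [555.1, -389.6, 72.0]
orientation: [-0.611, -3.08, 0.001]
ft_force: [-4.6, 0.3, 7.0]
finger_gap: 0.165
grip_force: 24.9
```

```bash
python3 - <<'E'
from h import *
rep((-.041,.124,0,-1),(-.038,.096,0,-.79))
s=arm.get_state();w=arm.read_camera("wrist");cv2.imwrite("pics/w6.png",w[:,:,::-1])
hs=cv2.cvtColor(w,cv2.COLOR_RGB2HSV);H,S,V=[hs[...,i].astype(int) for i in range(3)]
for n,m in(("g",(H>45)&(H<80)&(S>110)),("r",((H<8)|(H>172))&(S>110)),("y",(H>20)&(H<34)&(S>110))):
    k,l,a,c=cv2.connectedComponentsWithStats(m.astype(np.uint8))
    for i in range(1,k):
        if a[i,4]>80:
            q=onz("wrist",c[i],34,s);print(n,c[i].round(),a[i,4],q.round(1),np.hypot(q[0]-510.3,q[1]+323.6).round(1),np.arctan2(q[1]+323.6,q[0]-510.3).round(3))
E
```

```text
[ 555.667 -389.103   70.8      2.75 ] 27.0667 [ 555.1 -389.6   72. ] F [-4.6  0.3  7. ] T [0.11 0.69 0.02] gap 0.165 ang cmd 4.186 meas 4.177 r 79.7 j6 -1.89
g [201. 106.] 1369 [ 479.4 -389.3   34. ] 72.6 -2.01
g [501. 364.] 203 [ 730.9 -262.7   34. ] 228.8 0.269
r [382. 221.] 998 [ 581.  -318.5   34. ] 70.9 0.072
r [504. 380.] 100 [ 749.8 -262.2   34. ] 247.2 0.251
y [408.  11.] 606 [ 475.9 -273.8   34. ] 60.6 2.176
```

View pics/w6.png

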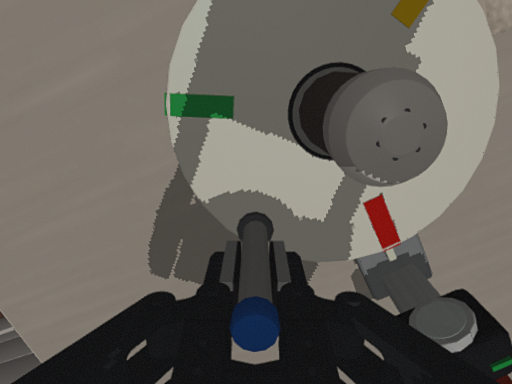

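The red mark (382,221) points at the lens pointer, and the shaker is still within the ring. I'll hold, then ease back.

Request:
{"op": "move_arm", "data": {"xyz": [[0, 0, 0], [0, 0, 0], [0, 0, 0], [0, 0, 0], [0, 0, 0], [0, 0, 0], [0, 0, 0], [0, 0, 0], [0, 0, 0], [0, 0, 0]], "roll": [0, 0, 0, 0, 0, 0, 0, 0, 0, 0]}}

```text
t: 27.95
tcp_pos: [554.9, -389.7, 72.0]
orientation: [-0.612, -3.08, 0.001]
ft_force: [-5.6, -0.4, 7.3]
finger_gap: 0.159
grip_force: 24.9
```

```bash
cat >> h.py <<'E'
A=np.array([510.3,-323.6])
def arc(D,n=10):
    c=cmd();v=c[:2]-A
    for i in range(1,n+1):
        f=D*i/n;q=A+R.from_euler("z",f).as_matrix()[:2,:2]@v;u=units([*q,c[2]]);print(u[:2],round(-f/.5,3))
E
python3 -c "
from h import *
rep((0,0,0,0));arc(-.5)"
```

```text
[ 555.667 -389.103   70.8      2.75 ] 27.95 [ 554.9 -389.7   72. ] F [-5.6 -0.4  7.3] T [ 0.14  0.65 -0.04] gap 0.159 ang cmd 4.186 meas 4.174 r 79.8 j6 -1.89
[ 0.007 -0.011] 0.1
[ 0.016 -0.022] 0.2
[ 0.024 -0.032] 0.3
[ 0.033 -0.041] 0.4
[ 0.043 -0.051] 0.5
[ 0.053 -0.059] 0.6
[ 0.063 -0.068] 0.7
[ 0.074 -0.076] 0.8
[ 0.085 -0.083] 0.9
[ 0.096 -0.089] 1.0
```

Request:
{"op": "move_arm", "data": {"xyz": [[0.007, -0.011, 0], [0.016, -0.022, 0], [0.024, -0.032, 0], [0.033, -0.041, 0], [0.043, -0.051, 0], [0.053, -0.059, 0], [0.063, -0.068, 0], [0.074, -0.076, 0], [0.085, -0.083, 0], [0.096, -0.089, 0]], "roll": [0.1, 0.2, 0.3, 0.4, 0.5, 0.6, 0.7, 0.8, 0.9, 1.0]}}

```text
t: 28.78
tcp_pos: [518.2, -403.0, 72.0]
orientation: [-1.358, -2.832, 0.001]
ft_force: [-4.7, 1.5, 7.8]
finger_gap: 0.16
grip_force: 24.9
```

Request:
{"op": "move_arm", "data": {"xyz": [[0.007, -0.011, 0], [0.016, -0.022, 0], [0.024, -0.032, 0], [0.033, -0.041, 0], [0.043, -0.051, 0], [0.053, -0.059, 0], [0.063, -0.068, 0], [0.074, -0.076, 0], [0.085, -0.083, 0], [0.096, -0.089, 0]], "roll": [0.1, 0.2, 0.3, 0.4, 0.5, 0.6, 0.7, 0.8, 0.9, 1.0]}}

```text
t: 29.62
tcp_pos: [479.7, -397.3, 72.0]
orientation: [-2.016, -2.409, 0.001]
ft_force: [-3.4, 1.7, 6.1]
finger_gap: 0.158
grip_force: 24.9
```

Request:
{"op": "move_arm", "data": {"xyz": [[0.007, -0.011, 0], [0.016, -0.022, 0], [0.024, -0.032, 0], [0.033, -0.041, 0], [0.043, -0.051, 0], [0.053, -0.059, 0], [0.063, -0.068, 0], [0.074, -0.076, 0], [0.085, -0.083, 0], [0.096, -0.089, 0]], "roll": [0.1, 0.2, 0.3, 0.4, 0.5, 0.6, 0.7, 0.8, 0.9, 1.0]}}

```text
t: 30.45
tcp_pos: [448.4, -373.7, 72.0]
orientation: [-2.55, -1.835, 0.001]
ft_force: [-4.3, 2.0, 7.2]
finger_gap: 0.164
grip_force: 25.0
```

```bash
python3 -c "
from h import *
rep(*[(.096,-.089,0,1)]*3);arc(-.5)"
```

```text
[ 448.585 -373.574   70.8      1.25 ] 30.45 [ 448.4 -373.7   72. ] F [-4.3  2.   7.2] T [0.28 0.52 0.03] gap 0.164 ang cmd 2.69 meas 2.69 r 79.6 j6 -0.49
[ 0.007 -0.011] 0.1
[ 0.015 -0.022] 0.2
[ 0.024 -0.032] 0.3
[ 0.033 -0.041] 0.4
[ 0.042 -0.051] 0.5
[ 0.052 -0.06 ] 0.6
[ 0.062 -0.068] 0.7
[ 0.073 -0.076] 0.8
[ 0.084 -0.083] 0.9
[ 0.096 -0.089] 1.0
```

Request:
{"op": "move_arm", "data": {"xyz": [[0.007, -0.011, 0], [0.016, -0.022, 0], [0.024, -0.032, 0], [0.033, -0.041, 0], [0.043, -0.051, 0], [0.053, -0.059, 0], [0.063, -0.068, 0], [0.074, -0.076, 0], [0.085, -0.083, 0], [0.096, -0.089, 0]], "roll": [0.1, 0.2, 0.3, 0.4, 0.5, 0.6, 0.7, 0.8, 0.9, 1.0]}}

```text
t: 31.28
tcp_pos: [432.2, -337.7, 72.0]
orientation: [-2.924, -1.147, 0.001]
ft_force: [-2.7, 2.8, 8.3]
finger_gap: 0.157
grip_force: 25.0
```

Request:
{"op": "move_arm", "data": {"xyz": [[0.007, -0.011, 0], [0.016, -0.022, 0], [0.024, -0.032, 0], [0.033, -0.041, 0], [0.043, -0.051, 0], [0.053, -0.059, 0], [0.063, -0.068, 0], [0.074, -0.076, 0], [0.085, -0.083, 0], [0.096, -0.089, 0]], "roll": [0.1, 0.2, 0.3, 0.4, 0.5, 0.6, 0.7, 0.8, 0.9, 1.0]}}

```text
t: 32.12
tcp_pos: [435.4, -298.2, 71.9]
orientation: [-3.117, -0.387, -0.0]
ft_force: [-2.6, 3.6, 8.5]
finger_gap: 0.16
grip_force: 25.0
```

Request:
{"op": "move_arm", "data": {"xyz": [[0.007, -0.011, 0], [0.016, -0.022, 0], [0.024, -0.032, 0], [0.033, -0.041, 0], [0.043, -0.051, 0], [0.053, -0.059, 0], [0.063, -0.068, 0], [0.074, -0.076, 0], [0.085, -0.083, 0], [0.096, -0.089, 0]], "roll": [0.1, 0.2, 0.3, 0.4, 0.5, 0.6, 0.7, 0.8, 0.9, 1.0]}}

```text
t: 32.95
tcp_pos: [457.4, -265.3, 72.0]
orientation: [-3.116, 0.397, -0.002]
ft_force: [-0.9, 3.1, 6.3]
finger_gap: 0.163
grip_force: 24.9
```

Request:
{"op": "move_arm", "data": {"xyz": [[0.007, -0.011, 0], [0.016, -0.022, 0], [0.024, -0.032, 0], [0.033, -0.041, 0], [0.043, -0.051, 0], [0.053, -0.059, 0], [0.063, -0.068, 0], [0.074, -0.076, 0], [0.085, -0.083, 0], [0.096, -0.089, 0]], "roll": [0.1, 0.2, 0.3, 0.4, 0.5, 0.6, 0.7, 0.8, 0.9, 1.0]}}

```text
t: 33.78
tcp_pos: [492.5, -247.0, 72.0]
orientation: [-2.921, 1.155, -0.004]
ft_force: [0.3, 1.4, 4.6]
finger_gap: 0.16
grip_force: 24.8
```

```bash
python3 -c "
from h import *
rep(*[(.096,-.089,0,1)]*4);arc(-.5)"
```

```text
[ 491.01  -246.917   70.8     -0.75 ] 33.7833 [ 492.5 -247.    72. ] F [0.3 1.4 4.6] T [ 0.12  0.14 -0.08] gap 0.16 ang cmd 0.685 meas 0.667 r 78.6 j6 1.73
[ 0.007 -0.011] 0.1
[ 0.015 -0.021] 0.2
[ 0.024 -0.031] 0.3
[ 0.033 -0.041] 0.4
[ 0.042 -0.05 ] 0.5
[ 0.052 -0.059] 0.6
[ 0.063 -0.067] 0.7
[ 0.073 -0.075] 0.8
[ 0.084 -0.082] 0.9
[ 0.096 -0.089] 1.0
```

Request:
{"op": "move_arm", "data": {"xyz": [[0.007, -0.011, 0], [0.016, -0.022, 0], [0.024, -0.032, 0], [0.033, -0.041, 0], [0.043, -0.051, 0], [0.053, -0.059, 0], [0.063, -0.068, 0], [0.074, -0.076, 0], [0.085, -0.083, 0], [0.096, -0.089, 0]], "roll": [0.1, 0.2, 0.3, 0.4, 0.5, 0.6, 0.7, 0.8, 0.9, 1.0]}}

```text
t: 34.62
tcp_pos: [531.7, -247.9, 72.0]
orientation: [-2.545, 1.842, -0.005]
ft_force: [0.1, -1.3, 4.8]
finger_gap: 0.16
grip_force: 24.8
```

```bash
python3 -c "
from h import *
rep((.096,-.089,0,1));arc(-.2);print(units([544.8,-252.4,70.8],-1.44))"
```

```text
[ 530.283 -247.012   70.8     -1.25 ] 34.6167 [ 531.7 -247.9   72. ] F [ 0.1 -1.3  4.8] T [-0.1   0.19 -0.07] gap 0.16 ang cmd 0.184 meas 0.163 r 78.6 j6 2.27
[ 0.003 -0.004] 0.04
[ 0.006 -0.009] 0.08
[ 0.009 -0.013] 0.12
[ 0.012 -0.017] 0.16
[ 0.015 -0.021] 0.2
[ 0.019 -0.025] 0.24
[ 0.022 -0.029] 0.28
[ 0.026 -0.033] 0.32
[ 0.029 -0.037] 0.36
[ 0.033 -0.041] 0.4
[ 0.032 -0.04   0.     0.38 ]
```

Request:
{"op": "move_arm", "data": {"xyz": [[0.003, -0.004, 0], [0.006, -0.009, 0], [0.009, -0.013, 0], [0.012, -0.017, 0], [0.015, -0.021, 0], [0.019, -0.025, 0], [0.022, -0.029, 0], [0.026, -0.033, 0], [0.029, -0.037, 0], [0.033, -0.041, 0]], "roll": [0.04, 0.08, 0.12, 0.16, 0.2, 0.24, 0.28, 0.32, 0.36, 0.38]}}

```text
t: 35.45
tcp_pos: [544.8, -252.9, 71.9]
orientation: [2.361, -2.071, -0.001]
ft_force: [-6.7, 1.6, 11.3]
finger_gap: 0.155
grip_force: 25.4
```

```bash
python3 -c "
from h import *
rep((.033,-.041,0,.38))"
```

```text
[ 545.077 -252.528   70.8     -1.44 ] 35.45 [ 544.8 -252.9   71.9] F [-6.7  1.6 11.3] T [0.25 0.96 0.03] gap 0.155 ang cmd 6.267 meas 6.268 r 78.7 j6 2.46
```

It presses on the stop, so the platform is home. I'll release and rise.

Request:
{"op": "move_arm", "data": {"xyz": [[0, 0, 0], [0, 0, 0], [0, 0, 0], [0, 0, 0], [0, 0, 0], [0, 0, 0], [0, 0, 0], [0, 0, 0], [0, 0, 0], [0, 0, 0]], "roll": [0, 0, 0, 0, 0, 0, 0, 0, 0, 0], "jaw": -0.3}}

```text
t: 36.28
tcp_pos: [545.2, -252.6, 70.8]
orientation: [-2.362, 2.072, -0.0]
ft_force: [-1.2, 0.3, 0.0]
finger_gap: 0.656
grip_force: 0.0
```

Request:
{"op": "move_arm", "data": {"xyz": [[0, 0, -0.02], [0, 0, -0.06], [0, 0, -0.11], [0, 0, -0.17], [0, 0, -0.23], [0, 0, -0.29], [0, 0, -0.35], [0, 0, -0.39], [0, 0, -0.41], [0, 0, -0.41]], "roll": [0, 0, 0, 0, 0, 0, 0, 0, 0, 0]}}

```text
t: 37.12
tcp_pos: [546.4, -253.3, 196.5]
orientation: [-2.361, 2.071, -0.007]
ft_force: [0.2, -0.6, 0.9]
finger_gap: 0.651
grip_force: 0.0
```

```bash
python3 - <<'E'
from h import *
rep((0,0,-.41,0))
s=arm.get_state();w=arm.read_camera("wrist");cv2.imwrite("pics/w7.png",w[:,:,::-1])
hs=cv2.cvtColor(w,cv2.COLOR_RGB2HSV);H,S,V=[hs[...,i].astype(int) for i in range(3)]
for n,m in(("g",(H>45)&(H<80)&(S>110)),("r",((H<8)|(H>172))&(S>110))):
    k,l,a,c=cv2.connectedComponentsWithStats(m.astype(np.uint8))
    for i in range(1,k):
        if a[i,4]>80:
            q=onz("wrist",c[i],34,s);print(n,c[i].round(),a[i,4],q.round(1),np.arctan2(q[1]+323.6,q[0]-510.3).round(3))
E
```

```text
[ 545.077 -252.528  193.8     -1.44 ] 37.1167 [ 546.4 -253.3  196.5] F [ 0.2 -0.6  0.9] T [-0.02  0.03  0.02] gap 0.651 ang cmd 6.267 meas 6.248 r 79.0 j6 2.46
g [226.  98.] 468 [ 581.4 -317.8   34. ] 0.082
g [138. 121.] 94 [ 660.  -287.7   34. ] 0.235
r [ 23. 127.] 655 [ 771.2 -269.2   34. ] 0.206
r [337. 171.] 408 [ 469.3 -265.4   34. ] 2.185
r [198. 291.] 186 [ 590.7 -112.7   34. ] 1.206
```

View pics/w7.png

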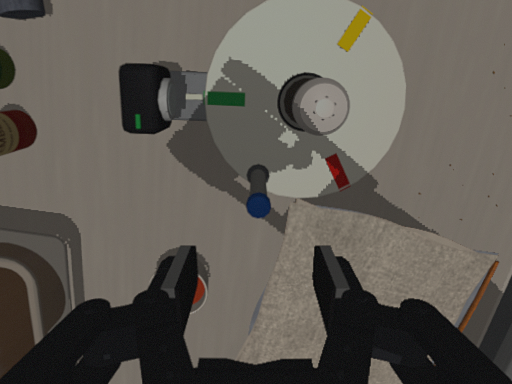

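The green mark (226,98) is back at the lens, at the same 0.082 rad as before. The shaker stands upright in the ring and the gripper is clear.

```bash
python3 -c "
from h import *
print(arm.job_done())"
```

```text
the job is handed in; nothing more can be done
None
```

The job is handed in (no verdict shown): the dark shaker stands upright in the ring, was turned to yellow then red with a stop of about a second at each, and the platform was eased back to the green mark without snapping, about 37 s in all.

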